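# Press a bush home with the bar clamp and release it

## Robot

A 7-joint arm with a two-finger parallel gripper is mounted at the origin on the work surface; the furniture and walls round the work are solid. World frame = base frame: x ahead of the robot, y to its left, z up, the work surface at z = 0. Lengths are in m, angles in rad, forces in N, time in s.
With the tool pointing down it reaches from about 0.4 to 0.9 m from the base axis. Payload 5.5 kg.
Tool frame: the origin (TCP) lies at the very end of the fingers, on their centre line; the grasp point (between the pads) lies 19 mm behind it; z points along the fingers, y is the line along which they close (so a half turn about z gives the same grasp; the last joint's range is limited). The gripper opens to 92 mm and grips with 3 to 60 N. Pads are 19 mm wide; open, the fingers measure 130 mm over their backs; the gripper's body (75 mm by 190 mm) begins 47 mm behind the grasp point.
Start: joints at [1.51, 0.501, -0.427, 1.55, 0.221, 1.138, -0.21], TCP at [0.207, -0.616, 0.197] pointing down, gripper open.
Joint ranges: [-2.88, 2.88], [-0.31, 2.03], [-1.54, 1.56], [0.2, 2.42], [-1.41, 4.55], [0.19, 2.02], [-2.57, 2.57]. Speed limits (rad/s): [2.57, 2.57, 3.14, 3.14, 3.14, 3.14, 3.14].

## Interface

Orientations are given as a rotation vector (axis times angle).
In Python, from rig import get_state, read_camera, hand_in gives the robot as it stands.
- The arm moves only by the tool carry_out, never from a script. Its arguments are lists of equal length, an entry for each row: "xyz": the shift along the tool's x, y, z in m, a list of three; "spin": the turn about the tool's z in degrees. In form: {"xyz": [[tx, ty, tz], ...], "spin": [spin, ...]}. A call has 1 to 20 rows; each row shifts and turns the commanded pose from where the row before left it, along the tool's axes as they then stand; what a row does not reach is not made up. A row lasts 1/10 s, in which the tool goes at most 50 mm and 8.59 degrees, less where a joint would pass 70% of its speed; a pose out of reach is approached as far as the arm can. A call is refused whole if a number of a shift passes 0.05 or a number of a turn 8.59, either way. A call with a gripper value outside its range is refused whole. "grip" is the closure in counts, from 0 (fully open) to 255 (shut), set as the call begins (left out, the last holds). The fingers move at their own pace and stop on an object; the grip force is fixed at half the most. Time passes only in rows, so rows that do not move let the fingers close. It gives the time, the measured TCP pose, the force, the opening and the grip force at its end, in the units of the state.
- get_state(): the state, without advancing time (a new reading comes with each control period).
- read_camera(name): name is "scene" or "top"; returns a dict with "frame" (420x560x3 uint8, red, green, blue), "camera_matrix" (3x3 intrinsics, pixels), "R" (3x3) and "t" (3): a world point X has camera coordinates R X + t. Camera axes: x right, y down, z forward; pixel columns grow to the right and rows downward; lengths in m; the calibration is good to about 2 mm. A picture is of the moment at which its call begins. There is no depth.
- hand_in(): hands the job in; it is judged then, once.
The state is a dict: "clock": time; "qpos": joint angles; "joint_velocities": joint speeds; "tau": joint torques, N m; "tool_pos": TCP position; "ee_rot": TCP orientation; "ft_force": force on the tool from outside, world axes, zero at the start; "wrist_torque": the same for the moment, N m; "gripper_width": finger opening in m; "finger_force": force on a finger pad.
Only numpy, scipy, OpenCV 4.12 (cv2) and the standard library are available. Lean on these libraries where they do the work, as an engineer would, in place of code of your own. Each camera call takes 0.05 s, during which the arm holds its last target. There are 200 camera calls.

## Task

Two equal bar clamps stand on the bench, each with a hub against its end stop; on one of them the brass bush still stands proud of its hub. Pump that clamp's trigger until the bush is pressed home, its flange flush on the hub, then press the clamp's release lever so that the jaw slides all the way back, and let go with the bush still home. Leave the other clamp alone.

Things in the scene. Friction and masses are not known exactly. Their poses are not given: they have to be found in the camera images.
- clamp: The clamp whose bush stands proud: grey and steel fixture fixed to the bench, 290 x 70 mm, up to 122 mm tall. x points along it to the hub (away from the robot within 0.25 rad), z up. Origin on the bench under the trigger's hinge pin, between side plates 42 mm wide over all, 98 mm tall, x -24 to 20 mm. Trigger behind (-x); release lever, jaw, bush and hub ahead; base x -102 to 188 mm.
- trigger_pad (a point): Top middle of its trigger's handle at rest: a black freely turning sleeve across the clamp, 26 mm thick, 46 mm wide, on a steel arm; 122 mm above the bench, 49 mm behind the clamp's origin. Pressed straight down it sinks 40 mm to a hard stop: 2 N free, 5 N moving the jaw, 8 to 15 N pushing the bush. Springs back up. A full press (38 mm or more) moves the jaw on 16 mm, held by a ratchet; short ones gain less or nothing.
- trigger (a joint): Angle of that trigger in rad: 0 at rest (up), 0.80 fully pressed; from about 0.2 on it moves the jaw.
- release_pad (a point): Top middle of its release lever at rest: a thinner black sleeve across the clamp, 18 mm thick, 40 mm wide, on two thin steel arms; 88 mm above the bench, 71 mm ahead of the clamp's origin. Pressed 14 mm down (about 6 N, then a hard stop; it shifts 8 mm forward on the way) it lifts the ratchet, and a spring slides the jaw home in about 1 s while it is held down. Springs up when let go.
- jaw (a joint): How far the jaw (toothed steel bar ending in a sprung round rubber pad 32 mm across) of this clamp stands forward, in m: 0 home, at most 0.072. It starts home. The bush is home once the jaw has come to about 0.044: three full presses.
- bush (a joint): How far the brass bush (flange 30 mm, barrel 22 mm across) is pressed into the aluminium hub (64 mm across, axis 45 mm above the bench) of this clamp, in m: 0.030 is home, flange flush. Starts at 0 to 0.012, standing 18 to 30 mm proud. Stays where it is pushed.
- spare_jaw (a joint): The jaw of the other clamp, equal in build, whose bush is already home; in m, 0 is home, where it must stay.

How it is judged:
On the way:
1. the bush is pressed home by the jaw, with the trigger pressed (value of joint bush above 0.027 m and value of joint jaw above 0.038 m and value of joint trigger above 0.15 rad).
At the end, for the whole second after the job is handed in: The bush is home (within 3 mm of flush), the jaw of that clamp is back home (within 4 mm), its trigger is up (under 0.1 rad) and the other clamp's jaw is still home (within 4 mm) (value of joint bush above 0.027 m and value of joint each of jaw, spare_jaw below 0.004 m and value of joint trigger below 0.1 rad); the robot touches nothing.
It fails at once if the other clamp's jaw is pumped forward (4 mm or more) (value of joint spare_jaw above 0.004 m).
It also fails if it takes over 51 s, if anything falls off the work surface, if the arm or the gripper's body presses on something with over 40 N, if the wrist force passes 120 N, or if a joint passes its speed limit or range.

## Working session

There is one attempt and no reset: what is moved stays moved. The work goes in short steps, Python scripts to look and compute and a tool call to move; the robot and the scene stay as the last step left them, time stands still between calls to the robot, and variables do not carry over. Pictures are saved under pics/ and viewed, at most 10 in all, crops included, and the job is handed in when it is done.

Besides the shell and the picture viewer there is one more tool, called after "Call:" by a JSON object that holds its "method" and its "body", one argument or row to a line. carry_out: Moves the arm, as the interface text tells. Its arguments: {"type":"object","properties":{"xyz":{"type":"array","items":{"type":"array","items":{"type":"number"}}},"spin":{"type":"array","items":{"type":"number"}},"grip":{"type":"number"}},"required":["xyz","spin"]}

```bash
mkdir -p pics
python3 - <<'E'
from rig import *
import cv2
s=get_state(); print(s['clock'],s['tool_pos'],s['ee_rot'])
for n in('scene','top'):
    c=read_camera(n); cv2.imwrite(f'pics/{n}0.png',c['frame'][...,::-1]); print(n,c['camera_matrix'],c['R'],c['t'])
E
```

```text
0.0 [ 0.20652979 -0.61550981  0.19566756] [-3.09859245e+00 -5.06115090e-01  3.49575740e-04]
scene [[382.09007171   0.         281.90578422]
 [  0.         382.09007171 206.24643654]
 [  0.           0.           1.        ]] [[ 0.78724099 -0.61650765 -0.01303598]
 [-0.35210872 -0.43206455 -0.83026482]
 [ 0.50623223  0.65820859 -0.55721664]] [-0.40011603  0.26124641  0.64096614]
top [[478.25908399   0.         275.8249222 ]
 [  0.         478.25908399 199.9802502 ]
 [  0.           0.           1.        ]] [[ 0.00498707 -0.99979963  0.01938648]
 [-0.98997285 -0.00767304 -0.14104921]
 [ 0.1411697  -0.01848866 -0.98981275]] [-0.0301174   0.51897233  0.93315176]
```

View pics/top0.png

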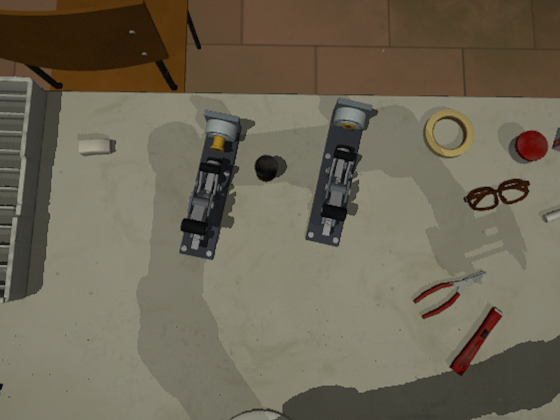

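View pics/scene0.png

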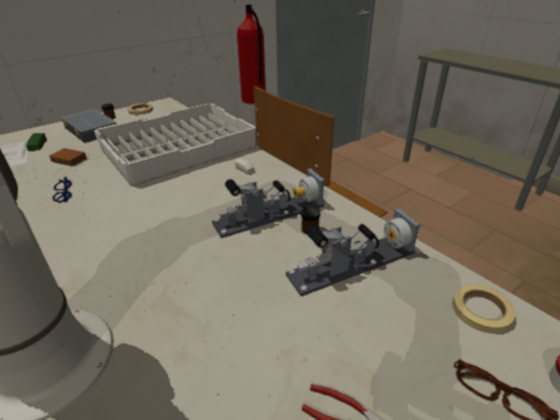

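The top view shows the left clamp's bush still proud: brass at (218,143), trigger sleeve at about (194,227), release sleeve at about (210,167). The spare clamp is on the right, and a dark can stands between them at (266,168). The scene view agrees: trigger at about (233,187), release at about (281,188).

```bash
cat > h.py <<'E'
import numpy as np,cv2
from rig import *
def ray(c,uv,z):
    d=c['R'].T@np.linalg.inv(c['camera_matrix'])@np.array([*uv,1.]); o=-c['R'].T@c['t']
    return o+d*(z-o[2])/d[2]
def proj(c,X):
    p=c['camera_matrix']@(c['R']@np.asarray(X)+c['t']); return (p[:2]/p[2]).round(1)
E
python3 - <<'E'
from h import *
t=read_camera('top'); s=read_camera('scene')
def blobs(c,box,th=45):
    u0,v0,u1,v1=box; m=(c['frame'][v0:v1,u0:u1].max(2)<th).astype(np.uint8)
    n,l,st,ce=cv2.connectedComponentsWithStats(m)
    return [(st[i,:5].tolist(),(ce[i]+[u0,v0]).round(1)) for i in range(1,n) if st[i,4]>25]
for th in(25,35): print('top',th,blobs(t,(170,150,245,250),th)); print('scene',th,blobs(s,(215,170,300,215),th))
a=ray(t,(194,227),.112);b=ray(t,(210,167),.081);print(a,b,np.arctan2(*(b-a)[1::-1]))
e=ray(t,(195.5,256),.012);g=ray(t,(222,112),.06);print(e,g)
big=lambda c,b:cv2.resize(c['frame'][b[1]:b[3],b[0]:b[2],::-1],None,fx=4,fy=4,interpolation=cv2.INTER_CUBIC)
A=big(t,(165,100,255,265));B=big(s,(205,165,335,240))
o=np.zeros((A.shape[0],max(A.shape[1]+400,0),3),np.uint8)
o[:,:A.shape[1]]=A
B=B[:, :400];o[:B.shape[0],A.shape[1]:]=B
cv2.imwrite('pics/crop.png',cv2.resize(o,None,fx=.9,fy=.9))
E
```

```text
top 25 [([30, 7, 33, 28, 392], array([217.1, 167.8])), ([45, 41, 6, 9, 28], array([217.1, 195.5])), ([11, 68, 27, 18, 338], array([194.4, 226.4])), ([29, 86, 9, 11, 51], array([204. , 242.4]))]
scene 25 [([12, 11, 13, 14, 82], array([232.1, 186.5])), ([59, 12, 10, 9, 41], array([278.3, 186. ]))]
top 35 [([11, 7, 53, 90, 1391], array([210.8, 201.6]))]
scene 35 [([11, 10, 15, 15, 107], array([232.1, 186.7])), ([59, 12, 10, 10, 49], array([278.6, 186.1])), ([64, 36, 18, 9, 74], array([288.3, 210. ]))]
[0.45682269 0.12567851 0.112     ] [0.57684854 0.10269599 0.081     ] -0.18918971729001832
[0.40597665 0.13610064 0.012     ] [0.69534917 0.08373988 0.06      ]
```

View pics/crop.png

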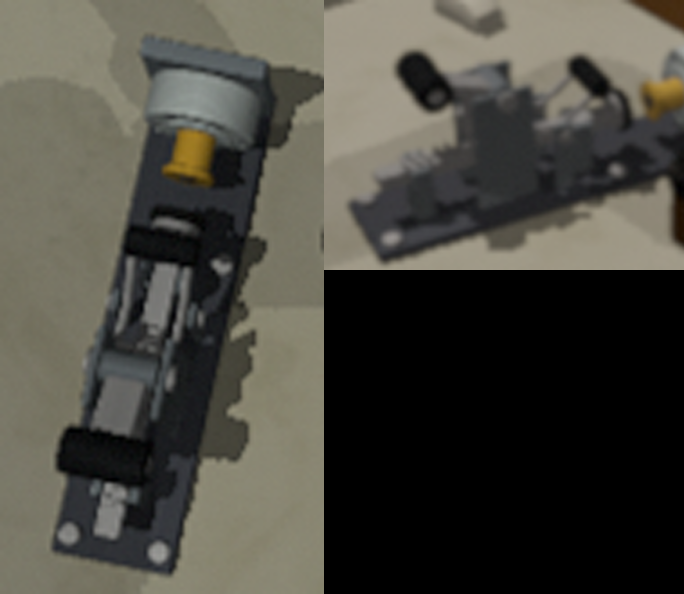

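The crop confirms the sleeve centres: trigger at top-view (194,226), release at (210,168). That puts the trigger at about (0.457, 0.126), the release at (0.577, 0.103), and the yaw near -0.185. I'll turn, close the gripper and move over.

Call:
{"method": "carry_out", "body": {
  "xyz": [
    [0,0,0],
    [0,0,0],
    [0,0,0],
    [0,0,0],
    [0.01,-0.0285,0],
    [0.01,-0.0285,0],
    [0.01,-0.0285,0],
    [0.01,-0.0285,0],
    [0.01,-0.0285,0],
    [0.01,-0.0285,0],
    [0.01,-0.0285,0],
    [0.01,-0.0285,0],
    [0.01,-0.0285,0],
    [0.01,-0.0285,0],
    [0.01,-0.0285,0],
    [0.01,-0.0285,0],
    [0.01,-0.0285,0],
    [0.01,-0.0285,0]
  ],
  "spin": [7.3,7.3,7.3,7.3,0,0,0,0,0,0,0,0,0,0,0,0,0,0],
  "grip": 255
}}

```text
clock: 2.0
tool_pos: [0.4185, -0.2488, 0.1968]
ee_rot: [3.128, -0.291, 0.0]
ft_force: [1.1, 0.0, 0.5]
gripper_width: 0.0004
finger_force: 0.0
```

Call:
{"method": "carry_out", "body": {
  "xyz": [
    [-0.0025,-0.029,0],
    [-0.0025,-0.029,0],
    [-0.0025,-0.029,0],
    [-0.0025,-0.029,0],
    [-0.0025,-0.029,0],
    [-0.0025,-0.029,0],
    [-0.0025,-0.029,0],
    [-0.0025,-0.029,0],
    [-0.0025,-0.029,0],
    [-0.0025,-0.029,0],
    [-0.0025,-0.029,0],
    [-0.0025,-0.029,0],
    [-0.0025,-0.029,0],
    [0,0,0.02],
    [0,0,0.02],
    [0,0,0]
  ],
  "spin": [0,0,0,0,0,0,0,0,0,0,0,0,0,0,0,0]
}}

```text
clock: 3.6
tool_pos: [0.4537, 0.1262, 0.1546]
ee_rot: [3.127, -0.29, -0.007]
ft_force: [-0.8, -0.2, 0.7]
gripper_width: 0.0006
finger_force: 0.0
```

Run:
```python
from h import *
s=read_camera('scene');t=read_camera('top');print(get_state()['tool_pos'],proj(s,get_state()['tool_pos']),proj(t,get_state()['tool_pos']))
A=cv2.resize(s['frame'][110:250,180:360,::-1],None,fx=4,fy=4,interpolation=cv2.INTER_CUBIC)
cv2.imwrite('pics/c1.png',A)
```

```text
[0.45558367 0.12661756 0.15681271] [228.4 169.2] [189.6 225.5]
```

View pics/c1.png

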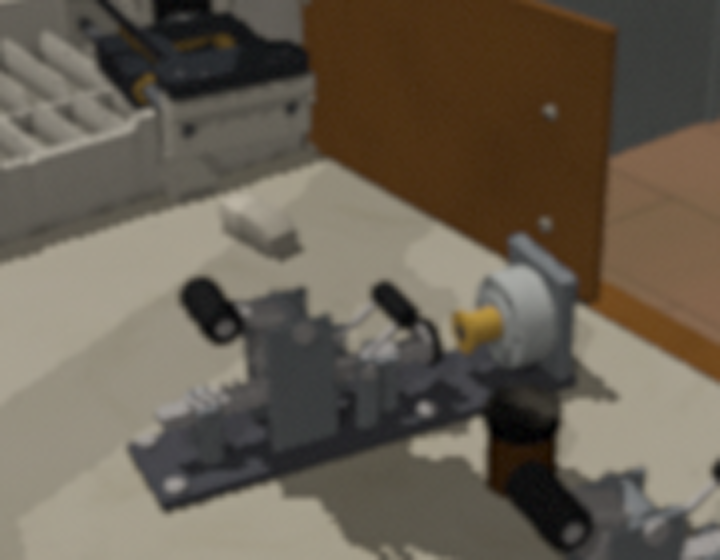

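The crop shows the trigger sleeve at scene pixel (232,187), but no fingertips at the projected TCP (228,169). I'll check both full views.

Run:
```python
from h import *
s=read_camera('scene');t=read_camera('top');print(get_state()['tool_pos'],get_state()['ee_rot'],proj(s,[.457,.126,.122]))
A=np.hstack([s['frame'][0:300,100:400,::-1],t['frame'][50:350,80:380,::-1]])
cv2.imwrite('pics/c2.png',cv2.resize(A,(800,400)))
```

```text
[0.45656366 0.12664777 0.15765524] [-3.12763343e+00  2.92044621e-01 -2.15262643e-03] [230.4 182.4]
```

View pics/c2.png

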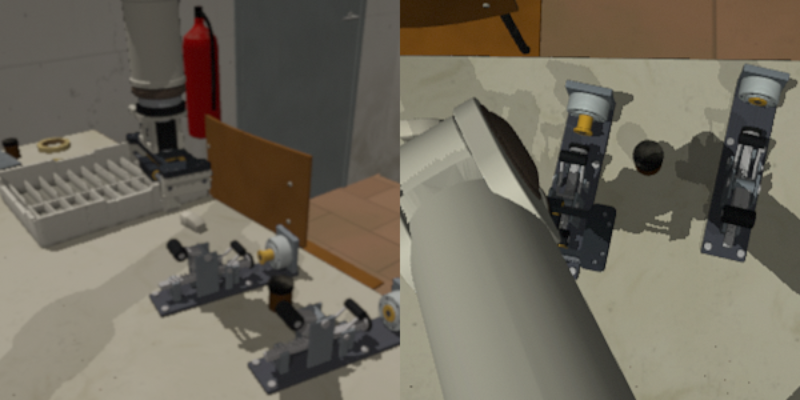

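Run:
```python
from h import *
from scipy.spatial.transform import Rotation as Ro
s=read_camera('scene');t=read_camera('top');g=get_state();print(g['tool_pos'],g['qpos'].__repr__() if 0 else np.round(g['qpos'],3))
M=Ro.from_rotvec(g['ee_rot']).as_matrix()
for p in([0,0,0],[0,0,-.066],[-.037,.095,-.066],[.037,.095,-.066],[-.037,-.095,-.066],[.037,-.095,-.066]):
    X=g['tool_pos']+M@p; print(p,X.round(3),proj(s,X),proj(t,X))
A=s['frame'][60:195,180:330,::-1]; A=np.clip(A.astype(float)*1.3+15,0,255).astype(np.uint8)
cv2.imwrite('pics/c3.png',cv2.resize(A,None,fx=4.4,fy=4.4,interpolation=cv2.INTER_CUBIC))
```

```text
[0.45666495 0.12653343 0.15772027] [ 0.368  0.29  -0.799  2.011  0.258  0.939 -2.321]
[0, 0, 0] [0.457 0.127 0.158] [228.8 168.7] [189.6 224.9]
[0, 0, -0.066] [0.457 0.127 0.224] [226.  141.9] [183.1 221.3]
[-0.037, 0.095, -0.066] [0.403 0.04  0.224] [225.2 163.5] [236.1 255.1]
[0.037, 0.095, -0.066] [0.475 0.026 0.224] [259.7 155.3] [245.3 210.2]
[-0.037, -0.095, -0.066] [0.438 0.227 0.224] [196.6 130.2] [120.2 232.5]
[0.037, -0.095, -0.066] [0.511 0.213 0.224] [226.6 124.2] [130.9 187.9]
```

View pics/c3.png

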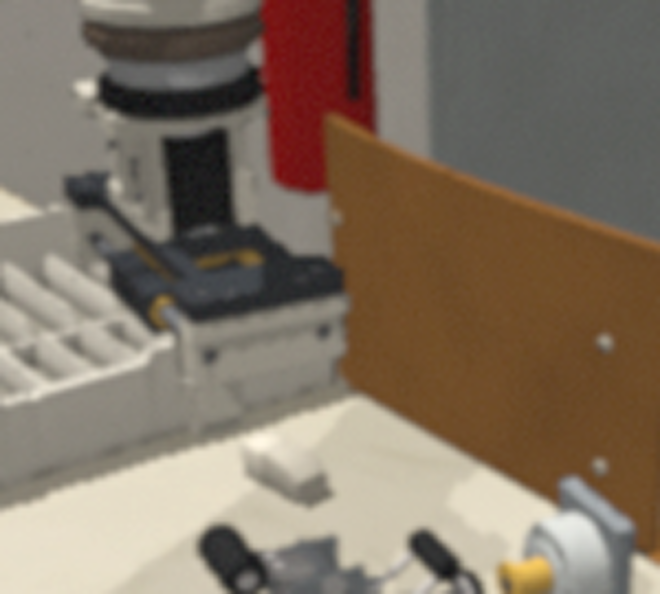

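The earlier views were right: the gripper body's end face (225–260, 155–163) hides the fingertips, and it matches the projection. The sleeve at (232,187) also matches my estimate, so I'll do the first press.

Call:
{"method": "carry_out", "body": {
  "xyz": [
    [0,0,0.015],
    [0,0,0.015],
    [0,0,0.01],
    [0,0,0.01],
    [0,0,0.01],
    [0,0,0.01],
    [0,0,0.005],
    [0,0,0],
    [0,0,0]
  ],
  "spin": [0,0,0,0,0,0,0,0,0]
}}

```text
clock: 4.8
tool_pos: [0.4559, 0.1266, 0.0818]
ee_rot: [3.128, -0.291, -0.0]
ft_force: [-0.6, -0.8, 0.1]
gripper_width: 0.0002
finger_force: 0.8
```

Run:
```python
from h import *
s=read_camera('scene');t=read_camera('top');g=get_state();print(g['tool_pos'],g['ft_force'])
A=np.hstack([s['frame'][100:240,190:330,::-1],t['frame'][110:250,150:290,::-1]]); A=np.clip(A.astype(float)*1.3+15,0,255).astype(np.uint8)
cv2.imwrite('pics/c4.png',cv2.resize(A,None,fx=2.85,fy=2.85,interpolation=cv2.INTER_CUBIC))
```

```text
[0.45616691 0.12660481 0.08208365] [-0.09620422  0.08258772  1.42731192]
```

View pics/c4.png

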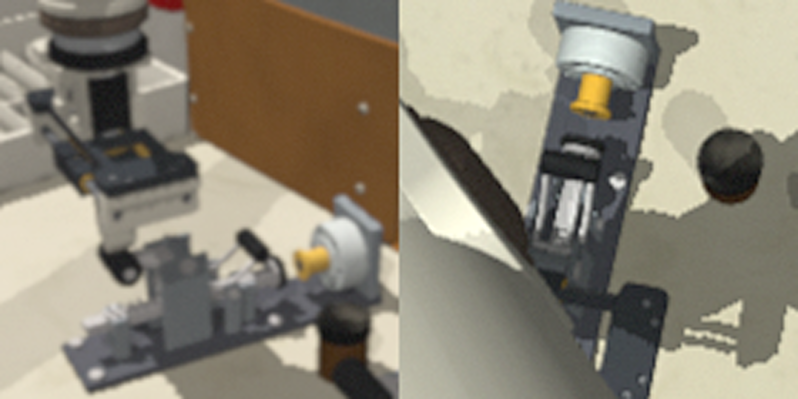

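The finger is on the trigger sleeve and holding it down (scene about (233,193)). Second stroke, a little deeper.

Call:
{"method": "carry_out", "body": {
  "xyz": [
    [0,0,-0.015],
    [0,0,-0.015],
    [0,0,-0.015],
    [0,0,-0.003],
    [0,0,0],
    [0,0,0],
    [0,0,0.01],
    [0,0,0.01],
    [0,0,0.01],
    [0,0,0.01],
    [0,0,0.01],
    [0,0,0],
    [0,0,0]
  ],
  "spin": [0,0,0,0,0,0,0,0,0,0,0,0,0]
}}

```text
clock: 6.2
tool_pos: [0.4556, 0.1265, 0.0794]
ee_rot: [3.128, -0.291, -0.001]
ft_force: [-0.5, -1.7, 2.6]
gripper_width: 0.0002
finger_force: 1.3
```

Call:
{"method": "carry_out", "body": {
  "xyz": [
    [0,0,-0.015],
    [0,0,-0.015],
    [0,0,-0.015],
    [0,0,-0.005],
    [0,0,0],
    [0,0,0],
    [0,0,0.01],
    [0,0,0.01],
    [0,0,0.01],
    [0,0,0.01],
    [0,0,0.01],
    [0,0,0],
    [0,0,0],
    [0,0,0]
  ],
  "spin": [0,0,0,0,0,0,0,0,0,0,0,0,0,0]
}}

```text
clock: 7.6
tool_pos: [0.456, 0.1264, 0.08]
ee_rot: [3.128, -0.292, 0.0]
ft_force: [0.6, -1.1, 3.0]
gripper_width: 0.0005
finger_force: 1.3
```

Run:
```python
from h import *
s=read_camera('scene');t=read_camera('top');g=get_state();print(g['tool_pos'],g['ft_force'])
A=np.hstack([s['frame'][100:240,190:330,::-1],t['frame'][110:250,150:290,::-1]]); A=np.clip(A.astype(float)*1.3+15,0,255).astype(np.uint8)
cv2.imwrite('pics/c5.png',cv2.resize(A,None,fx=2.85,fy=2.85,interpolation=cv2.INTER_CUBIC))
```

```text
[0.45617775 0.12637794 0.08011132] [-0.14821107 -1.46063597  2.74206895]
```

View pics/c5.png

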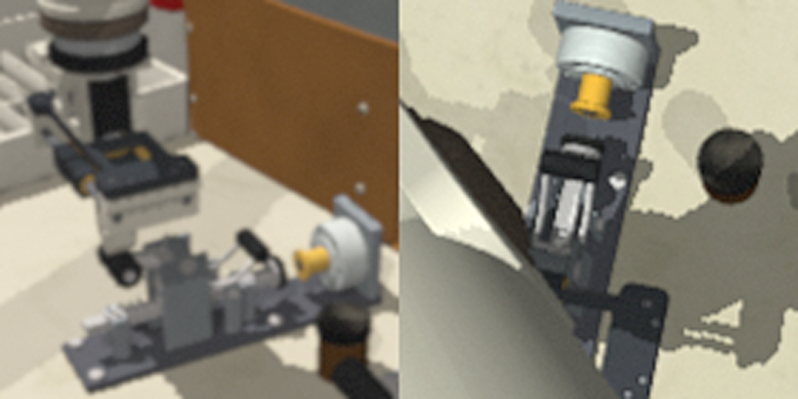

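The jaw has not advanced and the bush is unchanged, so these presses did not take. The black blob at scene (233,193) dropped only about 6 px, where a full press should give about 16. I'll measure that patch in numbers.

Run:
```python
from h import *
s=read_camera('scene');g=get_state();P=g['tool_pos'];print(P,'tcp',proj(s,P))
c,si=np.cos(-.185),np.sin(-.185)
for z in(.109,.095,.085,.069):print(z,[proj(s,[.457-si*y*1.,.126+c*y,z]).tolist() for y in(-.023,0,.023)])
m=s['frame'][160:216,218:252].max(2)
for i,r in enumerate(m[::1]): print(160+i,' '.join(f'{v//10:2d}' for v in r))
```

```text
[0.45615716 0.12635782 0.08009106] tcp [231.6 197.7]
0.109 [[234.5, 191.7], [230.9, 187.2], [227.4, 182.8]]
0.095 [[235.0, 196.9], [231.4, 192.3], [227.9, 187.9]]
0.085 [[235.4, 200.5], [231.8, 195.9], [228.3, 191.4]]
0.069 [[235.9, 206.2], [232.3, 201.5], [228.9, 197.0]]
160  4  4  4  4  3  4  3  4  4  4  4  4  4  4  4  4  5  4  4  4  4  4  4  4  4  4  4  3  2  2  2  3  3  3
161  4  4  6  6  5  4  4  4  4  4  4  4  4  4  4  4  4  4  4  4  4  4  4  4  4  4  4  3  2  2  2  2  2  2
162  3  6  9  9  7  5  4  4  4  5  5  5  4  4  4  4  4  5  5  4  4  4  4  4  4  4  3  3  2  2  2  2  2  2
163  5  8  9  9  7  5  4  4  4  5  5  6  5  4  4  4  5  6  5  4  4  4  3  3  2  2  2  2  2  2  2  2  2  2
164  6  8  8  8  8  6  4  4  4  4  5  5  4  4  4  4  4  5  4  3  2  2  2  2  2  2  2  2  2  2  3  3  3  4
165  6  7  7  8  8  6  4  3  4  4  4  4  4  4  3  3  3  3  2  2  2  2  2  2  2  2  2  3  4  5  5  6  6  7
166  5  7  7  7  8  7  5  3  3  3  3  3  2  2  2  2  2  2  2  2  2  2  2  3  4  4  5  5  6  7  8  9  9  9
167  4  6  6  6  7  8  7  5  3  2  2  2  2  2  2  2  2  2  2  3  4  4  5  6  7  7  8 
[... 4408 characters left out ...]
3 14 13 12  9  8  8  8  8  8  8  8  8  8  8  8  7  6  6  6  6  6
210 15 15 15 15 15 15 15 15 14 14 13 13 12 12 13 12 10  8  8  8  8  8  8  8  8  8  7  7  6  6  6  6  6  6
211 15 15 15 15 15 15 15 15 14 12 12 13 13 11 11 11  9  8  8  8  8  8  8  7  7  7  6  6  5  6  6  6  6  6
212 14 15 15 15 15 15 15 15 14 11 10 11 11 11 10  9  8  7  7  7  7  7  7  6  5  5  5  5  5  6  6  6  6  6
213 14 14 15 15 15 14 14 13 11  9  8  9  9  8  7  7  6  6  6  6  5  4  4  4  4  5  5  5  5  6  6  6  6  6
214 13 13 13 13 12 11 10  9  8  8  7  7  7  6  6  6  6  5  4  4  3  3  2  3  4  4  4  4  4  5  6  6  6  6
215 14 12 11 10  9  8  8  8  8  7  7  6  6  6  6  6  6  5  4  3  3  3  3  3  3  3  3  3  4  5  6  6  6  6
```

The sleeve centre is now at z≈0.095, only about 14 mm down, with the white finger ending on top of it at row 188. So the closed fingertips are about 25 mm higher than the TCP reading suggests. I'll press deeper and watch the force.

Call:
{"method": "carry_out", "body": {
  "xyz": [
    [0,0,0.005],
    [0,0,0.005],
    [0,0,0.005],
    [0,0,0],
    [0,0,0]
  ],
  "spin": [0,0,0,0,0]
}}

```text
clock: 8.25
tool_pos: [0.4561, 0.1264, 0.065]
ee_rot: [3.128, -0.292, 0.001]
ft_force: [-1.3, -1.2, 4.8]
gripper_width: 0.0002
finger_force: 2.1
```

```bash
cat > b.py <<'E'
from h import *
s=read_camera('scene');g=get_state();print(g['tool_pos'].round(4) if hasattr(g['tool_pos'],'round') else g['tool_pos'],np.round(g['ft_force'],1))
f=s['frame'];m=(f[180:225,222:245].max(2)<25).astype(np.uint8)
n,l,st,ce=cv2.connectedComponentsWithStats(m);i=1+st[1:,4].argmax();print('sleeve',st[i]+[222,180,0,0,0],ce[i]+[222,180])
h=cv2.cvtColor(f,cv2.COLOR_RGB2HSV)[165:215,270:325];m=cv2.inRange(h,(15,140,60),(32,255,255));print('brass',cv2.boundingRect(m),cv2.countNonZero(m))
E
python3 b.py
```

```text
[0.4561 0.1264 0.065 ] [ 0.  -2.4  3.3]
sleeve [227 194  12  10  56] [232.64285714 197.58928571]
brass (23, 0, 32, 33) 225
```

The sleeve follows and the force rises to about 5 N, so this is working. On to the stop.

Call:
{"method": "carry_out", "body": {
  "xyz": [
    [0,0,0.004],
    [0,0,0.004],
    [0,0,0.002],
    [0,0,0],
    [0,0,0]
  ],
  "spin": [0,0,0,0,0]
}}

```text
clock: 8.8
tool_pos: [0.4562, 0.1264, 0.0551]
ee_rot: [3.128, -0.292, 0.001]
ft_force: [-0.8, -2.6, 4.7]
gripper_width: 0.0005
finger_force: 2.7
```

```bash
python3 b.py
```

```text
[0.4562 0.1264 0.0551] [-0.6 -3.   5.3]
sleeve [229 198  12  10  60] [234.15       201.11666667]
brass (21, 0, 34, 32) 223
```

Call:
{"method": "carry_out", "body": {
  "xyz": [
    [0,0,0.003],
    [0,0,0.002],
    [0,0,0]
  ],
  "spin": [0,0,0]
}}

```text
clock: 9.15
tool_pos: [0.4579, 0.1262, 0.0514]
ee_rot: [3.127, -0.292, 0.006]
ft_force: [0.0, -3.1, 16.1]
gripper_width: 0.0003
finger_force: 8.1
```

The hard stop is at TCP z≈0.052, with 16 N. That counts as press 1; now press 2.

Call:
{"method": "carry_out", "body": {
  "xyz": [
    [0,0,-0.015],
    [0,0,-0.015],
    [0,0,-0.015],
    [0,0,-0.005],
    [0,0,0],
    [0,0,0],
    [0,0,0.01],
    [0,0,0.01],
    [0,0,0.01],
    [0,0,0.01],
    [0,0,0.006],
    [0,0,0.004],
    [0,0,0],
    [0,0,0]
  ],
  "spin": [0,0,0,0,0,0,0,0,0,0,0,0,0,0]
}}

```text
clock: 10.55
tool_pos: [0.4589, 0.1265, 0.0512]
ee_rot: [3.128, -0.292, 0.007]
ft_force: [-0.4, -3.8, 23.4]
gripper_width: 0.0003
finger_force: 11.9
```

```bash
python3 b.py
```

```text
[0.4588 0.1265 0.0512] [-1.6 -3.5 23.8]
sleeve [230 199  12  10  57] [235.14035088 202.22807018]
brass (21, 0, 34, 29) 170
```

Brass is shrinking, so the bush is moving. Press 3.

Call:
{"method": "carry_out", "body": {
  "xyz": [
    [0,0,-0.015],
    [0,0,-0.015],
    [0,0,-0.015],
    [0,0,-0.005],
    [0,0,0],
    [0,0,0],
    [0,0,0.01],
    [0,0,0.01],
    [0,0,0.01],
    [0,0,0.01],
    [0,0,0.006],
    [0,0,0.004],
    [0,0,0],
    [0,0,0]
  ],
  "spin": [0,0,0,0,0,0,0,0,0,0,0,0,0,0]
}}

```text
clock: 12.0
tool_pos: [0.4589, 0.1265, 0.0512]
ee_rot: [3.128, -0.292, 0.008]
ft_force: [-0.6, -4.1, 23.1]
gripper_width: 0.0006
finger_force: 11.8
```

```bash
python3 b.py
python3 - <<'E'
from h import *
s=read_camera('scene');t=read_camera('top')
A=np.hstack([s['frame'][100:240,200:340,::-1],t['frame'][100:240,150:290,::-1]]); A=np.clip(A.astype(float)*1.3+15,0,255).astype(np.uint8)
cv2.imwrite('pics/c6.png',cv2.resize(A,None,fx=2.85,fy=2.85,interpolation=cv2.INTER_CUBIC))
E
```

```text
[0.4589 0.1265 0.0512] [-0.7 -4.3 23.5]
sleeve [230 199  12   9  57] [235.07017544 202.14035088]
brass (21, 0, 34, 12) 163
```

View pics/c6.png

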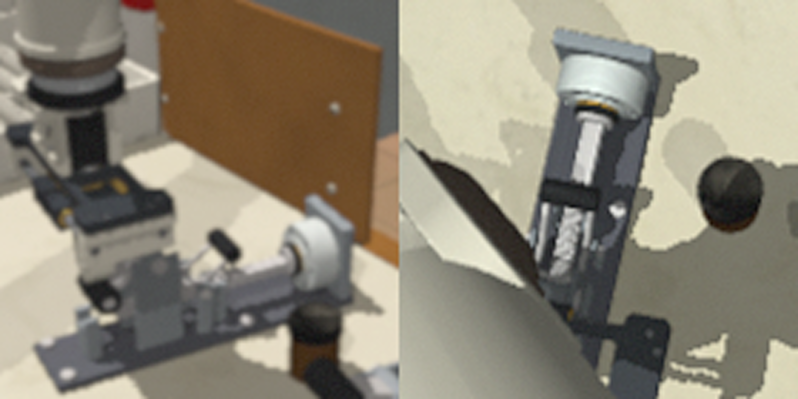

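The jaw is forward with its pad on the bush, and the flange now sits at the hub face (top view about (212,138)). To be sure, I'll do a partial fourth press and watch the force.

Call:
{"method": "carry_out", "body": {
  "xyz": [
    [0,0,-0.015],
    [0,0,-0.015],
    [0,0,-0.015],
    [0,0,-0.005],
    [0,0,0],
    [0,0,0],
    [0,0,0.01],
    [0,0,0.008],
    [0,0,0.004],
    [0,0,0.003],
    [0,0,0]
  ],
  "spin": [0,0,0,0,0,0,0,0,0,0,0]
}}

```text
clock: 13.25
tool_pos: [0.4565, 0.1267, 0.0744]
ee_rot: [-3.128, 0.291, -0.001]
ft_force: [0.3, -1.0, 8.2]
gripper_width: 0.0005
finger_force: 4.4
```

```bash
python3 b.py
```

```text
[0.4565 0.1267 0.0745] [ 0.2 -0.7  9.6]
sleeve [226 191  13  10  60] [232.05       194.26666667]
brass (21, 0, 34, 13) 155
```

Call:
{"method": "carry_out", "body": {
  "xyz": [
    [0,0,0.004],
    [0,0,0.003],
    [0,0,0]
  ],
  "spin": [0,0,0]
}}

```text
clock: 13.6
tool_pos: [0.457, 0.1267, 0.0677]
ee_rot: [-3.128, 0.291, -0.002]
ft_force: [0.0, -1.3, 12.1]
gripper_width: 0.0007
finger_force: 5.6
```

```bash
python3 b.py
```

```text
[0.457  0.1266 0.0678] [ 0.2 -1.   9.8]
sleeve [226 193  13  10  57] [232.22807018 196.56140351]
brass (23, 0, 32, 13) 158
```

Call:
{"method": "carry_out", "body": {
  "xyz": [
    [0,0,0.003],
    [0,0,0.003],
    [0,0,0]
  ],
  "spin": [0,0,0]
}}

```text
clock: 13.95
tool_pos: [0.4574, 0.1266, 0.0621]
ee_rot: [3.128, -0.292, 0.004]
ft_force: [0.4, -3.0, 14.2]
gripper_width: 0.0005
finger_force: 6.9
```

```bash
python3 b.py
```

```text
[0.4574 0.1266 0.0621] [ 0.1 -2.3 14.1]
sleeve [227 195  13  10  57] [232.85964912 198.63157895]
brass (21, 0, 34, 13) 151
```

The force rises smoothly while the brass stays put, so the bush is home and only the sprung pad is compressing. Moving to the release lever: up, 123 mm forward, down close.

Call:
{"method": "carry_out", "body": {
  "xyz": [
    [0,0,-0.02],
    [0,0,-0.02],
    [0,0,-0.015],
    [0,0,0],
    [0.0245,0,0],
    [0.0245,0,0],
    [0.0245,0,0],
    [0.0245,0,0],
    [0.025,0,0],
    [0,0,0],
    [0,0,0.02],
    [0,0,0.02],
    [0,0,0.01],
    [0,0,0]
  ],
  "spin": [0,0,0,0,0,0,0,0,0,0,0,0,0,0]
}}

```text
clock: 15.4
tool_pos: [0.5743, 0.1036, 0.0644]
ee_rot: [3.127, -0.29, -0.007]
ft_force: [0.1, 0.2, -0.1]
gripper_width: 0.0007
finger_force: 0.0
```

```bash
cat > r.py <<'E'
from h import *
s=read_camera('scene');g=get_state();print(np.round(g['tool_pos'],4),np.round(g['ft_force'],1))
def big(b):
    u0,v0,u1,v1=b;m=(s['frame'][v0:v1,u0:u1].max(2)<25).astype(np.uint8)
    n,l,st,ce=cv2.connectedComponentsWithStats(m);i=1+st[1:,4].argmax();return st[i].tolist(),(ce[i]+[u0,v0]).round(1)
print('trigger',big((222,175,245,215)),'release',big((268,175,290,205)))
h=cv2.cvtColor(s['frame'],cv2.COLOR_RGB2HSV)[178:215,285:325];m=cv2.inRange(h,(15,140,60),(32,255,255));print('brass',cv2.boundingRect(m),cv2.countNonZero(m))
E
python3 r.py
```

```text
[0.5755 0.1039 0.0657] [-0.2  0.1  0.2]
trigger ([4, 6, 14, 13, 56], array([231.5, 186. ])) release ([7, 8, 9, 8, 39], array([278.9, 186.5]))
brass (0, 0, 0, 0) 0
```

Call:
{"method": "carry_out", "body": {
  "xyz": [
    [0,0,0.007],
    [0,0,0.005],
    [0,0,0.005],
    [0,0,0.003],
    [0,0,0],
    [0,0,0]
  ],
  "spin": [0,0,0,0,0,0]
}}

```text
clock: 16.05
tool_pos: [0.5772, 0.1043, 0.0473]
ee_rot: [-3.128, 0.291, -0.002]
ft_force: [1.1, 0.1, 3.6]
gripper_width: 0.0004
finger_force: 2.0
```

```bash
python3 r.py
```

```text
[0.5772 0.1042 0.0472] [0.3 0.8 4.1]
trigger ([4, 6, 14, 13, 56], array([231.3, 186.1])) release ([11, 13, 10, 7, 36], array([283.2, 191. ]))
brass (16, 8, 5, 9) 21
```

Lever going down at 4 N; a bit more, then hold.

Call:
{"method": "carry_out", "body": {
  "xyz": [
    [0,0,0.002],
    [0,0,0.002],
    [0,0,0.001],
    [0,0,0],
    [0,0,0],
    [0,0,0],
    [0,0,0],
    [0,0,0],
    [0,0,0],
    [0,0,0],
    [0,0,0],
    [0,0,0],
    [0,0,0],
    [0,0,0],
    [0,0,0],
    [0,0,0]
  ],
  "spin": [0,0,0,0,0,0,0,0,0,0,0,0,0,0,0,0]
}}

```text
clock: 17.7
tool_pos: [0.5788, 0.1041, 0.0436]
ee_rot: [-3.128, 0.292, -0.006]
ft_force: [-0.7, -1.1, 14.2]
gripper_width: 0.0001
finger_force: 7.0
```

```bash
python3 r.py
```

```text
[0.5787 0.1041 0.0436] [-0.3 -0.2 14. ]
trigger ([4, 6, 14, 13, 55], array([231.4, 186. ])) release ([11, 14, 10, 7, 39], array([283.3, 191.7]))
brass (16, 9, 5, 8) 19
```

At the stop with 14 N, held. A little longer, then let go, lift and check.

Call:
{"method": "carry_out", "body": {
  "xyz": [
    [0,0,0],
    [0,0,0],
    [0,0,0],
    [0,0,0],
    [0,0,-0.01],
    [0,0,-0.02],
    [0,0,-0.03],
    [0,0,-0.03],
    [0,0,-0.03],
    [0,0,-0.03],
    [-0.03,0,0],
    [-0.03,0,0],
    [-0.03,0,0],
    [-0.03,0,0],
    [0,0,0],
    [0,0,0]
  ],
  "spin": [0,0,0,0,0,0,0,0,0,0,0,0,0,0,0,0]
}}

```text
clock: 19.35
tool_pos: [0.4583, 0.1253, 0.1915]
ee_rot: [3.127, -0.291, -0.0]
ft_force: [0.6, 0.3, -0.5]
gripper_width: 0.0005
finger_force: 0.0
```

```bash
python3 r.py
python3 - <<'E'
from h import *
s=read_camera('scene');t=read_camera('top')
A=np.hstack([s['frame'][130:270,210:350,::-1],t['frame'][100:240,170:310,::-1]]); A=np.clip(A.astype(float)*1.3+15,0,255).astype(np.uint8)
cv2.imwrite('pics/c7.png',cv2.resize(A,None,fx=2.85,fy=2.85,interpolation=cv2.INTER_CUBIC))
E
```

```text
[0.4592 0.1253 0.1916] [-0.7 -0.2 -0.4]
trigger ([9, 11, 9, 8, 23], array([234.3, 188.9])) release ([6, 8, 10, 8, 19], array([279.4, 187.4]))
brass (17, 8, 4, 9) 17
```

View pics/c7.png

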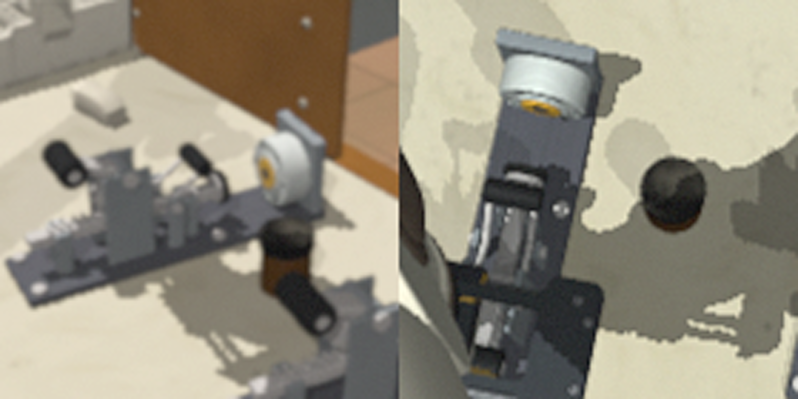

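The bush is flush (scene about (303,190)), the jaw is back home as it was at the start, the trigger and lever are up, and the gripper is clear.

```bash
python3 -c "from rig import *; print(hand_in())"
```

```text
the job is handed in; nothing more can be done
None
```

I pressed the bush home, released the jaw so it slid all the way back, left the other clamp untouched, and handed the job in at about 19.5 s. `hand_in()` gave no verdict, so this rests on the last camera check.

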